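# Lock a tube rack into the shaker with its sprung bar

## Robot

A 6-joint arm with a two-finger parallel gripper is mounted at the origin on a cart in front of the work surface, level with it; the furniture and walls round the work are solid. World frame = base frame: x ahead of the robot, y to its left, z up, the work surface at z = 0. Lengths are in m, angles in degrees, forces in N, time in s.
With the tool pointing down it reaches from about 0.4 to 0.925 m from the base axis. Payload 12.5 kg.
Tool frame: the origin (TCP) lies on the centre line of the jaws, within the pads' length; the fingertips stand r.finger_overhang ahead of it and the grasp point (between the pads) lies 2 mm behind it (r.finger_overhang is the distance from the TCP to the fingertips, in m); z points along the fingers, y is the direction in which the jaws open and shut (so a half turn about z gives the same grasp; the last joint's range is limited). The gripper opens to 95 mm and grips with 3 to 60 N. Pads are 20 mm wide; open, the fingers measure 119 mm over their backs; the gripper's body (75 mm by 180 mm) begins 59 mm behind the grasp point.
Start: joints at [-82.999, 28.126, 89.318, -0, 62.55, -6.05], TCP at [0.141, -0.609, 0.232] pointing down, gripper open.
Joint ranges: [-177.58, 177.58], [-47.91, 125.51], [2.72, 160], [-65.01, 245.01], [3.68, 167.84], [-153.87, 153.87]. Speed limits (degrees/s): [127.2, 127.2, 159.86, 180, 180, 180].

## Interface

Orientations are given as a 3x3 rotation matrix whose columns are the frame's x, y, z axes.
In Python, from bench import status, read_camera, calibration, ticket, spot_in, trace, landmark_of, r gives the robot as it stands.
- The arm moves only by the tool send_rows, never from a script. Its arguments are lists of equal length, an entry for each row: "gripper": the opening, from 0 (shut) to 1 (fully open); "offset": the shift along the world's x, y, z scaled (see below), a list of three; "rot": the turn, a rotation vector about the world's x, y, z scaled (see below), a list of three. A call has exactly 5 rows; each row shifts and turns the commanded pose from where the row before left it; what a row does not reach is not made up. The controller multiplies each number of a shift by 40 mm and each number of a turn by 0.1 rad. A row lasts 1/12 s, in which the tool goes at most 41.7 mm and 7.16 degrees, less where a joint would pass 70% of its speed; a pose out of reach is approached as far as the arm can. A call with a number of a shift or a turn outside -1 to 1 is refused whole. A call with a gripper value outside its range is refused whole. The fingers move at their own pace and stop on an object; "squeeze" is the grip in N (left out, the last holds). Time passes only in rows, so rows that do not move let the fingers close, or fill a call up. It gives the time, the measured TCP pose, the force and the opening at its end, in the units of the state.
- status.read_state(): the state, without advancing time (a new reading comes with each control period).
- read_camera(name): name is "scene" or "top" or "wrist"; returns (picture, depth): 384x512x3 uint8, red, green, blue; 384x512 float32, m along the optical axis (not along the pixel's ray), 0 where there is no reading.
- calibration(name): a dict with "fx", "fy", "cx", "cy" (pixels), "R" (3x3) and "t" (3): a world point X has camera coordinates R X + t; the wrist camera has in their place "tool_from_camera" (4x4, takes a point from camera to tool coordinates, whose origin is the TCP and whose axes are the flange's). Camera axes: x right, y down, z forward; pixel columns grow to the right and rows downward; lengths in m; the calibration is good to about 2 mm. A picture is of the moment at which its call begins: read the wrist's pose just before it. calibration takes no time and is no camera call.
- ticket.sign_off(): hands the job in, once; it reports no verdict.
Trained networks look in the newest picture that a camera, given by its name, has taken for a name from the list of things; names that differ only in an ending like _2 or _b are one class to them, and where a whole thing is asked for, a point or a joint stands for the part that bears it (a point fixed in the world has none). Each returns a list of dicts, best first, with "conf" (0 to 1); they miss things now and then, are a little off and sometimes report something else, mostly with a low value. They report only what shows in the picture. A call takes as long as a camera call.
- spot_in(camera, target): "uv" ([column, row] in pixels, amid what is visible of it).
- trace(camera, target): "mask" (384x512 bool, what is visible of it) and "uv" ([column, row] in pixels, amid what is visible of it).
- landmark_of(camera, target): "uv" ([column, row] in pixels: a listed point, or the origin of a listed thing).
The state is a dict: "clock": time; "qpos": joint angles; "dq": joint speeds; "joint_torque": joint torques, N m; "tcp_pos": TCP position; "ee_rot": TCP orientation; "wrist_force": force on the tool from outside, world axes, zero at the start; "moment": the same for the moment, N m; "gripper_width": finger opening in m.
Only numpy, scipy, OpenCV 4.12 (cv2) and the standard library are available. Lean on these libraries where they do the work, as an engineer would, in place of code of your own. Each camera call takes 0.05 s, during which the arm holds its last target.

## Task

The tube rack stands only part-way in its bay on the shaker: push it along the rails with the fingertips until it is fully home against the end stop. Then push the red thumb tab so that the sprung locking bar runs across the bay mouth in front of the rack and past its catch, and let it go, so that it springs back a little and stays latched part-way, closing the bay. Only push: lift nothing, keep the tubes standing in the rack, and leave the other things on the desk where they are.

Things in the scene. Friction and masses are not known exactly. Their poses are not given: they have to be found in the camera images.
- dock: Bench tube shaker fixed to the desk, turned up to 0.38 rad: white housing, aluminium platform 244 x 250 mm, its top at z 0.070. Origin on the desk under the platform's centre; x to its back (away from the robot), y to its left, z up. The rack bay runs along x, centre line y 0.050, between two steel rails 26 mm high, 54 mm apart inside, x -0.028 to 0.106. 'Dock' values mean this frame, in m.
- rack: Silver wire tube rack 47 x 133 x 82 mm, about 0.2 kg, loose, standing between the rails, 30 to 55 mm short of home. Origin: centre of its underside; its y axis is the long one and points out of the bay mouth (dock -x), z up. Near end: plane at its y +0.0655, cross wires at its z 0.030 and 0.055 between two posts 44 mm apart, a wire hoop above. Push it there, low down.
- rack_home (a point): Where the rack's origin lies when fully home against the end stop at the back of the bay (dock x 0.0385, y 0.050, z 0.070). The rack's near end is then at dock x -0.027, 5 mm behind the bar's path; the bar passes only if the rack is less than 4 mm short of home.
- bar (a joint): Travel (m) of the steel locking bar, 12 x 12 mm: 0 = sprung back to the right (start), grows toward dock +y, 0.084 = end of travel. Its spring drives it back with 2.7 N at 0, 5.4 N at 0.060, 6.5 N at 0.084. Let go beyond about 0.061, it comes back onto its catch and stays latched at 0.060; let go earlier, it runs back to 0.
- bar_tab (a point): Centre of the push face (right-hand, dock -y face) of the red thumb tab on the bar: 18 mm wide (dock x), 10 mm thick, from 30 to 64 mm above the platform; this point 50 mm above it, at dock x -0.038, y -0.099 + travel. The bar's guide below it (dock y -0.112 to 0.013) is up to 28 mm above the platform, 38 mm at its bridge next to the bay.
- catch (a joint): Angle (rad) of the sprung steel catch behind the bar: 0 = down (rest, and latched); it rises to about 0.18 while the bar's brass stop pin passes under its nose. It works by itself and need not be touched. It and its post reach 43 mm above the platform, dock x -0.027 to -0.006, y -0.083 to -0.018.
- tube_a: Stoppered sample tube 16 x 16 x 76 mm, red or purple cap, standing loose in a cell of the rack, its cap up to 82 mm above the platform. Origin: lower end; z up the tube.
- tube_b: Stoppered sample tube 16 x 16 x 76 mm, red or purple cap, standing loose in a cell of the rack, its cap up to 82 mm above the platform. Origin: lower end; z up the tube.
- tube_c: Stoppered sample tube 16 x 16 x 76 mm, red or purple cap, standing loose in a cell of the rack, its cap up to 82 mm above the platform. Origin: lower end; z up the tube.
- cup_a: White sample cup with lid 46 x 46 x 56 mm, on the desk; a bystander. Origin: centre of its underside.
- cup_b: White sample cup with lid 46 x 46 x 56 mm, on the desk; a bystander. Origin: centre of its underside.
- brown_vial: Brown vial with white cap 33 x 33 x 62 mm, on the desk; a bystander. Origin: centre of its underside.
- green_vial: Clear vial with green band 25 x 25 x 50 mm, on the desk; a bystander. Origin: centre of its underside.
- strip: White plastic ampoule 20 x 62 x 9 mm, lying on the desk; a bystander. Origin: centre of its underside.
- bar_tip (a point): Middle of the bar's left end, 24 mm above the platform, at dock x -0.038, y 0.020 + travel: right of the bay mouth when back, and in the keeper when latched. The keeper is a steel arch 39 mm high left of the mouth, dock y 0.0775 to 0.0955, x -0.052 to -0.024.

How it is judged (in metres and radians):
On the way, in this order (a step that is already met when the one before it is completed fails the run):
1. the rack is pushed fully home while the locking bar is still back (x of rack in the frame of dock above 0.034 m and y of rack in the frame of dock between 0.042 and 0.058 m and z of rack in the frame of dock below 0.076 m and angle between rack's own z axis and vertical below 0.1 rad and value of joint bar below 0.008 m), for 0.2 s.
2. the bar is pushed across the bay mouth and past its catch (x of rack in the frame of dock above 0.034 m and y of rack in the frame of dock between 0.042 and 0.058 m and z of rack in the frame of dock below 0.076 m and angle between rack's own z axis and vertical below 0.1 rad and value of joint bar above 0.0602 m).
At the end, for the whole second after the job is handed in: The rack stands on the platform less than 4.5 mm short of home between the rails, untilted (under 0.1 rad) and at rest, its tubes standing (under 0.3 rad); the bar rests latched at 0.060 m (within 3 mm), the catch down, and the robot does not touch it (x of rack in the frame of dock above 0.034 m and y of rack in the frame of dock between 0.042 and 0.058 m and z of rack in the frame of dock below 0.076 m and angle between rack's own z axis and vertical below 0.1 rad and value of joint bar between 0.057 and 0.063 m and velocity of joint bar between -0.01 and 0.01 m/s and value of joint catch below 0.06 rad and contact force between the fingers and bar below 0.2 N and linear speed of rack below 0.01 m/s and angle between each of tube_a, tube_b, tube_c's own z axis and vertical below 0.3 rad).
It fails at once if the rack is lifted (over 12 mm) or tipped (over 0.25 rad) (z of rack in the frame of dock above 0.082 m or angle between rack's own z axis and vertical above 0.25 rad).
It fails at once if a tube is tipped over 0.5 rad or drawn up out of its cell by over 25 mm (angle between any of tube_a, tube_b, tube_c's own z axis and vertical above 0.5 rad or z of any of tube_a, tube_b, tube_c in the frame of rack above 0.029 m).
It fails at once if one of the other things on the desk is moved by more than 30 mm (distance of any of cup_a, cup_b, brown_vial, green_vial, strip from where it was at the start of the episode above 0.03 m).
It also fails if it takes over 51 s, if anything falls off the work surface, if the arm or the gripper's body presses on something with over 40 N, if the wrist force passes 120 N, or if a joint passes its speed limit or range.

## Working session

There is one attempt and no reset: what is moved stays moved. The work goes in short steps, Python scripts to look and compute and a tool call to move; the robot and the scene stay as the last step left them, time stands still between calls to the robot, and variables do not carry over. Pictures are saved under pics/ and viewed, and the job is handed in when it is done.

Besides the shell and the picture viewer there is one more tool, called after "Emit:" as a command line: name --argument value ..., lists and objects as JSON in quotes. send_rows: Moves the arm, as the interface text tells. Its arguments: {"type":"object","properties":{"gripper":{"type":"array","items":{"type":"number"}},"offset":{"type":"array","items":{"type":"array","items":{"type":"number","minimum":-1,"maximum":1}}},"rot":{"type":"array","items":{"type":"array","items":{"type":"number","minimum":-1,"maximum":1}}},"squeeze":{"type":"number"}},"required":["gripper","offset","rot"]}

```bash
mkdir -p pics; ls
cat > h.py <<'E'
import numpy as np, cv2
from bench import status, read_camera, calibration, ticket, spot_in, trace, landmark_of, r
def save(n,p): cv2.imwrite('pics/'+n,p[:,:,::-1])
def unproj(c,uv,d):
    k=calibration(c); R=np.array(k['R']);t=np.array(k['t'])
    p=np.array([(uv[0]-k['cx'])/k['fx']*d,(uv[1]-k['cy'])/k['fy']*d,d]); return R.T@(p-t)
def atz(c,uv,z):
    k=calibration(c); R=np.array(k['R']);t=np.array(k['t'])
    o=-R.T@t; v=R.T@np.array([(uv[0]-k['cx'])/k['fx'],(uv[1]-k['cy'])/k['fy'],1]); return o+v*(z-o[2])/v[2]
def proj(c,X):
    k=calibration(c); p=np.array(k['R'])@X+np.array(k['t']); return [k['fx']*p[0]/p[2]+k['cx'],k['fy']*p[1]/p[2]+k['cy']]
E
python3 - <<'E'
from h import *
s=status.read_state(); print(s, r.finger_overhang)
a,d=read_camera('scene');save('s1.png',a)
b,e=read_camera('top');save('t1.png',b); np.save('td.npy',e); np.save('sd.npy',d)
for c in('scene','top'):
  for n in('bar_tab','bar_tip','rack_home','dock','rack'):
    l=landmark_of(c,n); print(c,n,[(np.round(q['uv'],1),round(q['conf'],2)) for q in l[:2]])
E
```

```text
pics
{'clock': 0.0, 'qpos': array([-8.29960677e+01,  2.81650330e+01,  8.93506340e+01, -2.47629158e-04,
        6.25488240e+01, -6.05177694e+00]), 'dq': array([ 0.00526513,  0.04847477,  0.02624794,  0.06917332, -0.04801772,
        0.01332868]), 'joint_torque': array([-1.27628598e-03, -6.12645507e+01, -2.58180517e+01,  6.92520663e-02,
        4.82087815e-02, -1.30670296e-04]), 'tcp_pos': array([ 0.14116555, -0.60861624,  0.23104908]), 'ee_rot': array([[ 9.74150440e-01,  2.25900202e-01, -1.41057316e-04],
       [ 2.25900216e-01, -9.74149806e-01,  1.11671509e-03],
       [ 1.14855207e-04, -1.11971338e-03, -9.99999367e-01]]), 'wrist_force': array([-0.59141936, -0.27253283,  0.51946798]), 'moment': array([ 0.00514834,  0.02729297, -0.02681921]), 'gripper_width': 0.09494792961415624} 0.017
scene bar_tab [(array([264.9, 179.2]), 0.51)]
scene bar_tip [(array([230.3, 197.5]), 0.63), (array([218.3, 205.6]), 0.6)]
scene rack_home [(array([236.9, 217.1]), 0.75), (array([214.7, 197.2]), 0.58)]
scene dock [(array([235.7, 216.5]), 0.95)]
scene rack [(array([221.7, 198.4]), 0.53)]
top bar_tab [(array([275.8, 184.4]), 0.49), (array([366.7, 236.2]), 0.49)]
top bar_tip [(array([326.7, 235.2]), 0.73), (array([241.3, 177.4]), 0.54)]
top rack_home [(array([233.5, 157.9]), 0.79), (array([188.3, 235.2]), 0.58)]
top dock [(array([251.9, 171.2]), 0.91), (array([230.5, 173.3]), 0.71)]
top rack [(array([232.8, 164.4]), 0.65)]
```

Run:
```python
import cv2
a=cv2.imread('pics/t1.png'); cv2.imwrite('pics/t1b.png',cv2.resize(a[90:270,140:380],None,fx=3.3,fy=3.3,interpolation=2))
a=cv2.imread('pics/s1.png'); cv2.imwrite('pics/s1b.png',cv2.resize(a[120:290,130:370],None,fx=3.3,fy=3.3,interpolation=2))
```

```text
(no output)
```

View pics/t1.png

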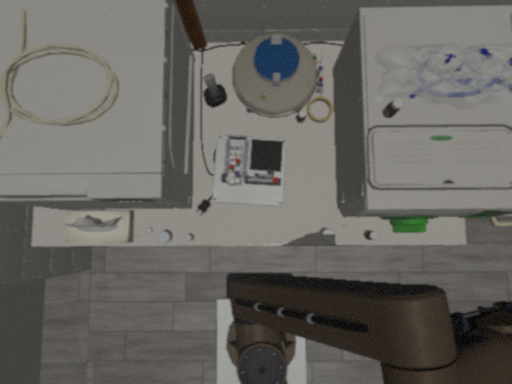

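View pics/s1.png

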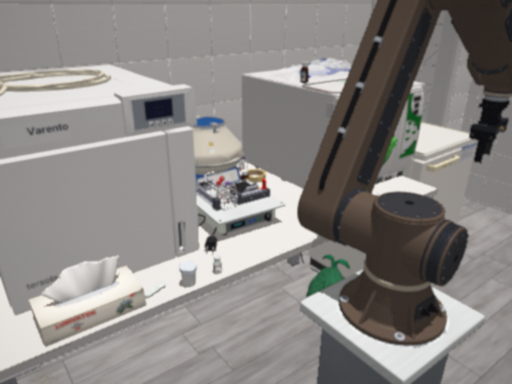

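```bash
ls pics
```

```text
s1.png
s1b.png
t1.png
t1b.png
```

View pics/t1b.png

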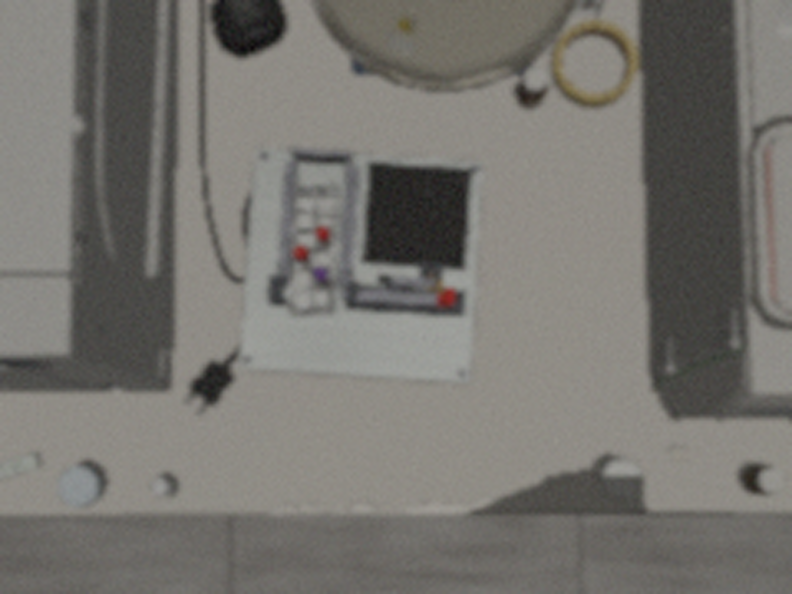

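View pics/s1b.png

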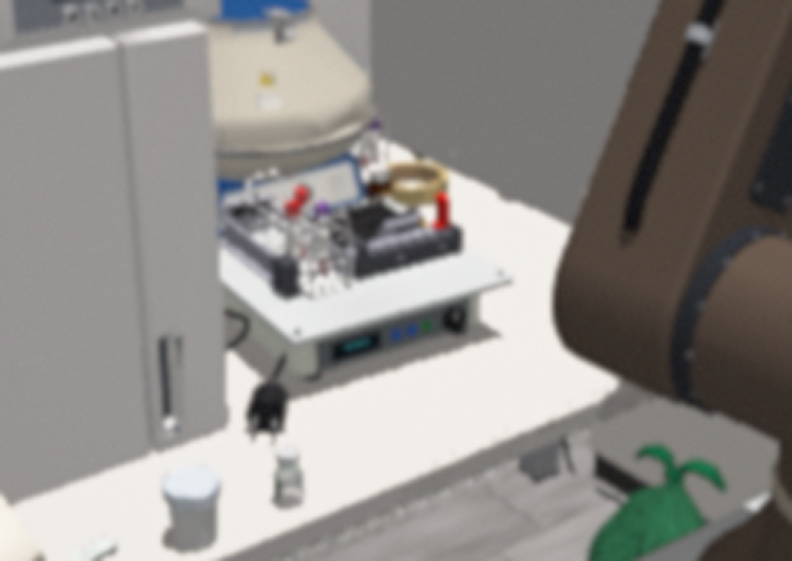

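Run:
```python
from h import *
k=calibration('top');print({q:np.round(v,3).tolist() for q,v in k.items()})
d=np.load('td.npy');R=np.array(k['R']);t=np.array(k['t'])
v,u=np.mgrid[:384,:512]
P=np.stack([(u-k['cx'])/k['fx']*d,(v-k['cy'])/k['fy']*d,d],-1)-t
W=P@R
m=(d>0)&(W[...,2]>.05)&(u>195)&(u<300)&(v>125)&(v<215)
print(np.percentile(W[m][:,2],[5,25,50,75,95]))
pm=m&(abs(W[...,2]-np.median(W[m][:,2]))<.1)
n,l,st,c=cv2.connectedComponentsWithStats(pm.astype(np.uint8),connectivity=4)
i=1+np.argmax(st[1:,4]);print(st[i])
# corners via rays at z=.07
pts=np.argwhere(l==i)[:,::-1].astype(float)
wp=np.array([atz('top',q,.07)[:2] for q in pts]).astype(np.float32)
rect=cv2.minAreaRect(wp);print(rect,cv2.boxPoints(rect))
for q in [(219.8,137.7),(284,140.8),(280.4,203.5),(215,198.6)]: print(atz('top',q,.07))
# robust: known 244x250
for z,uv in((.12,(275.8,180.4)),): print('tab',atz('top',uv,.134))
```

```text
{'fx': 368.516, 'fy': 368.516, 'cx': 252.819, 'cy': 195.476, 'R': [[-0.004, -1.0, -0.013], [-0.994, 0.005, -0.106], [0.106, 0.012, -0.994]], 't': [0.028, 0.521, 1.318]}
[0.06601379 0.06921184 0.07153001 0.07514335 0.1125288 ]
[ 212  135   74   71 4707]Traceback (most recent call last):
  File "<stdin>", line 14, in <module>
  File "h.py", line 8, in atz
    k=calibration(c); R=np.array(k['R']);t=np.array(k['t'])
ValueError: time passes only in moves, steps and waits
```

```bash
sed -i 's/^def save/_c={}\n_cal=calibration\ndef calibration(n):\n    if n not in _c: _c[n]=_cal(n)\n    return _c[n]\ndef save/' h.py
cat > fit.py <<'E'
from h import *
k=calibration('top')
d=np.load('td.npy');R=np.array(k['R']);t=np.array(k['t'])
v,u=np.mgrid[:384,:512]
P=np.stack([(u-k['cx'])/k['fx']*d,(v-k['cy'])/k['fy']*d,d],-1)-t
W=P@R
m=(d>0)&(W[...,2]>.045)&(W[...,2]<.09)&(u>205)&(u<295)&(v>130)&(v<210)
m=cv2.morphologyEx(m.astype(np.uint8),cv2.MORPH_CLOSE,np.ones((9,9)))
n,l,st,c=cv2.connectedComponentsWithStats(m,connectivity=4)
i=1+np.argmax(st[1:,4]);print(st[i])
pts=np.argwhere(l==i)[:,::-1].astype(float)
wp=np.array([atz('top',q,.07)[:2] for q in pts]).astype(np.float32)
rect=cv2.minAreaRect(wp);print(rect,cv2.boxPoints(rect))
cn=np.array([atz('top',q,.07)[:2] for q in [(219.8,137.7),(284,140.8),(280.4,203.5),(215,198.6)]]);print(cn,cn.mean(0))
for q in [(c[0]+.2,) for c in []]: pass
print('tab',atz('top',(275.8,180.4),.134))
E
python3 fit.py
```

```text
[ 212  135   74   71 4667]
((0.6093196272850037, 0.038640618324279785), (0.24930739402770996, 0.24362272024154663), 86.04374694824219) [[ 0.4791981  -0.07731168]
 [ 0.7222402  -0.09412038]
 [ 0.73944116  0.15459292]
 [ 0.49639904  0.17140162]]
[[ 0.72666645  0.14326317]
 [ 0.71361341 -0.08763768]
 [ 0.48776837 -0.0720635 ]
 [ 0.50630513  0.15902652]] [0.60858834 0.03564713]
tab [ 0.5606879  -0.05345369  0.134     ]
```

```bash
cat > hm.py <<'E'
from h import *
out=[]
for c,f in(('top','td.npy'),('scene','sd.npy')):
    k=calibration(c);d=np.load(f);v,u=np.mgrid[:384,:512]
    W=(np.stack([(u-k['cx'])/k['fx']*d,(v-k['cy'])/k['fy']*d,d],-1)-np.array(k['t']))@np.array(k['R'])
    out.append(W[(d>0)])
W=np.concatenate(out)
# right box / left box extents
for nm,lo,hi in(('right',(-.8,-.12)),('left',(.12,.8))) if False else (('right',-.8,-.15),('left',.17,.8)):
    m=(W[:,1]>lo)&(W[:,1]<hi)&(W[:,0]>.3)&(W[:,0]<.9)&(W[:,2]>.15)
    Q=W[m]
    for z0 in np.arange(.15,.6,.1):
        q=Q[(Q[:,2]>z0)&(Q[:,2]<z0+.1)]
        if len(q)>10: print(nm,round(z0,2),len(q),np.round(np.percentile(q[:,0],[1,50,99]),3),np.round(np.percentile(q[:,1],[1,50,99]),3))
m=(W[:,0]>.25)&(W[:,0]<.9)&(W[:,1]>-.15)&(W[:,1]<.15)&(W[:,2]>.16)
print(np.round(W[m][:20],2), m.sum())
E
python3 hm.py
```

```text
right 0.15 4040 [0.384 0.613 0.895] [-0.701 -0.278 -0.155]
right 0.25 4711 [0.417 0.591 0.894] [-0.696 -0.278 -0.272]
right 0.35 28187 [0.442 0.665 0.892] [-0.665 -0.448 -0.276]
right 0.45 753 [0.69  0.796 0.852] [-0.633 -0.564 -0.328]
left 0.15 8908 [0.47  0.474 0.85 ] [0.25  0.507 0.723]
left 0.25 9495 [0.47  0.474 0.856] [0.25  0.496 0.704]
left 0.35 10648 [0.465 0.477 0.86 ] [0.245 0.481 0.682]
left 0.45 34131 [0.468 0.66  0.895] [0.25  0.455 0.658]
[[ 0.9  -0.03  0.26]
 [ 0.9  -0.08  0.26]
 [ 0.9  -0.1   0.25]
 [ 0.9  -0.11  0.26]
 [ 0.9   0.01  0.25]
 [ 0.9   0.    0.25]
 [ 0.9  -0.    0.25]
 [ 0.9  -0.    0.25]
 [ 0.9  -0.01  0.25]
 [ 0.9  -0.01  0.25]
 [ 0.9  -0.01  0.25]
 [ 0.9  -0.02  0.25]
 [ 0.9  -0.02  0.25]
 [ 0.9  -0.02  0.25]
 [ 0.9  -0.03  0.25]
 [ 0.9  -0.03  0.25]
 [ 0.9  -0.03  0.25]
 [ 0.9  -0.04  0.25]
 [ 0.9  -0.04  0.25]
 [ 0.9  -0.04  0.25]] 5276
```

Emit:
send_rows --gripper '[0, 0, 0, 0, 0]' --offset '[[0.05, 0.85, 0.2], [0.05, 0.85, 0.2], [0.05, 0.85, 0.2], [0.1, 0.85, 0.2], [0.2, 0.8, 0.2]]' --rot '[[0, 0, 0], [0, 0, 0], [0, 0, -0.5], [0, 0, -0.5], [0, 0, -0.5]]'

```text
clock: 1.02
tcp_pos: [0.1588, -0.439, 0.2719]
ee_rot: [[0.997, 0.075, -0.0], [0.075, -0.997, 0.0], [-0.0, -0.0, -1.0]]
wrist_force: [0.1, -1.0, 0.4]
gripper_width: 0.0672
```

Emit:
send_rows --gripper '[0, 0, 0, 0, 0]' --offset '[[0.75, 0.65, 0], [0.75, 0.65, 0], [0.75, 0.65, 0], [0.75, 0.65, 0], [0.75, 0.65, 0]]' --rot '[[0, 0, -0.5], [0, 0, -0.5], [0, 0, -0.45], [0, 0, 0], [0, 0, 0]]'

```text
clock: 1.43
tcp_pos: [0.3102, -0.3094, 0.272]
ee_rot: [[0.998, -0.068, 0.001], [-0.068, -0.998, -0.001], [0.001, 0.001, -1.0]]
wrist_force: [0.3, -1.2, 0.3]
gripper_width: 0.034
```

Emit:
send_rows --gripper '[0, 0, 0, 0, 0]' --offset '[[0.25, 0.95, 0], [0.25, 0.95, 0], [0.25, 0.95, 0], [0.25, 0.95, 0], [0.25, 0.95, 0]]' --rot '[[0, 0, 0], [0, 0, 0], [0, 0, 0], [0, 0, 0], [0, 0, 0]]'

```text
clock: 1.85
tcp_pos: [0.3592, -0.1191, 0.2719]
ee_rot: [[0.998, -0.068, 0.001], [-0.068, -0.998, -0.0], [0.001, 0.0, -1.0]]
wrist_force: [1.1, -1.0, -0.3]
gripper_width: 0.0025
```

Emit:
send_rows --gripper '[0, 0, 0, 0, 0]' --offset '[[0.2, 0.95, 0], [0.2, 0.95, 0], [0.2, 0.95, 0], [0.2, 0.95, 0], [0, 0, 0]]' --rot '[[0, 0, 0], [0, 0, 0], [0, 0, 0], [0, 0, 0], [0, 0, 0]]'

```text
clock: 2.27
tcp_pos: [0.3916, 0.0363, 0.272]
ee_rot: [[0.998, -0.061, 0.001], [-0.061, -0.998, 0.001], [0.001, -0.001, -1.0]]
wrist_force: [-0.5, -0.8, -0.2]
gripper_width: 0.0003
```

Run:
```python
from h import *
s=status.read_state();np.save('wp.npy',np.array([*s['tcp_pos'],*s['ee_rot'].ravel()]));print(s['tcp_pos'],s['ee_rot'],s['clock'])
a,d=read_camera('wrist');save('w1.png',a);np.save('wd.npy',d)
print(calibration('wrist'))
for n in('bar_tab','bar_tip','rack_home','dock','rack'):
    l=landmark_of('wrist',n); print(n,[(np.round(q['uv'],1),round(q['conf'],2)) for q in l[:2]])
```

```text
[0.3915979  0.03628304 0.27195368] [[ 9.98118536e-01 -6.13047079e-02  1.05832788e-03]
 [-6.13056069e-02 -9.98118690e-01  8.38913372e-04]
 [ 1.00490749e-03 -9.02216420e-04 -9.99999088e-01]] 2.2667
{'fx': 276.5549602110402, 'fy': 276.5549602110402, 'cx': 258.330193554156, 'cy': 193.3622074783606, 'tool_from_camera': array([[ 1.11485947e-03, -9.67637710e-01, -2.52341075e-01,
         7.07828470e-02],
       [ 9.99998786e-01,  1.35338099e-03, -7.71671323e-04,
         3.19843015e-05],
       [ 1.08821189e-03, -2.52339909e-01,  9.67638045e-01,
        -1.53483565e-01],
       [ 0.00000000e+00,  0.00000000e+00,  0.00000000e+00,
         1.00000000e+00]])}
bar_tab []
bar_tip [(array([221.3,  14.6]), 0.64)]
rack_home []
dock [(array([247.2,   5.5]), 0.72), (array([ 63.9, 194.3]), 0.28)]
rack []
```

View pics/w1.png

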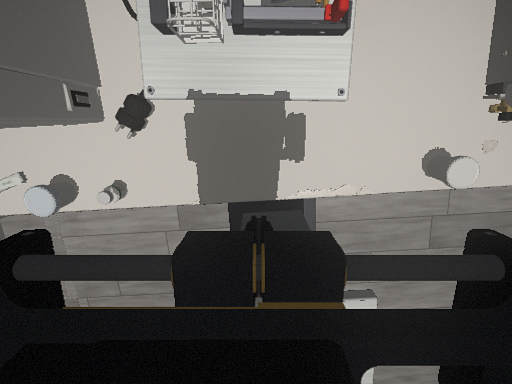

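Emit:
send_rows --gripper '[0, 0, 0, 0, 0]' --offset '[[0.5, 0.35, 0], [0.5, 0.35, 0], [0.5, 0.35, 0], [0.4, 0.35, 0], [0, 0, 0]]' --rot '[[0, 0, 0], [0, 0, 0], [0, 0, 0], [0, 0, 0], [0, 0, 0]]'

```text
clock: 2.98
tcp_pos: [0.4696, 0.0871, 0.2714]
ee_rot: [[0.998, -0.069, 0.001], [-0.069, -0.998, 0.0], [0.001, -0.0, -1.0]]
wrist_force: [-1.1, 0.7, 1.0]
gripper_width: 0.0008
```

```bash
cat >> h.py <<'E'
def wpose():
    s=status.read_state(); T=np.eye(4);T[:3,:3]=s['ee_rot'];T[:3,3]=s['tcp_pos'];return T
def watz(T,uv,z):
    k=calibration('wrist');M=T@k['tool_from_camera'];v=M[:3,:3]@np.array([(uv[0]-k['cx'])/k['fx'],(uv[1]-k['cy'])/k['fy'],1]);o=M[:3,3];return o+v*(z-o[2])/v[2]
def wcloud(T,d):
    k=calibration('wrist');M=T@k['tool_from_camera'];v,u=np.mgrid[:384,:512]
    P=np.stack([(u-k['cx'])/k['fx']*d,(v-k['cy'])/k['fy']*d,d],-1);return P@M[:3,:3].T+M[:3,3]
def todock(p,o=(.6093,.0386),yaw=-.069):
    p=np.asarray(p);c,s=np.cos(yaw),np.sin(yaw);x=p[...,0]-o[0];y=p[...,1]-o[1];return np.stack([c*x+s*y,-s*x+c*y,p[...,2]-.07],-1)
def toworld(p,o=(.6093,.0386),yaw=-.069):
    c,s=np.cos(yaw),np.sin(yaw);return np.array([o[0]+c*p[0]-s*p[1],o[1]+s*p[0]+c*p[1]])
E
python3 - <<'E'
from h import *
T=wpose();np.save('T2.npy',T);print(np.round(T,4))
a,d=read_camera('wrist');save('w2.png',a);np.save('wd2.npy',d)
cv2.imwrite('pics/w2b.png',cv2.resize(a[:200,100:400,::-1],None,fx=2.6,fy=2.6,interpolation=2))
for n in('bar_tab','bar_tip','rack_home','dock','rack'):
    l=landmark_of('wrist',n); print(n,[(np.round(q['uv'],1),round(q['conf'],2)) for q in l[:2]])
E
```

```text
[[ 9.976e-01 -6.890e-02  7.000e-04  4.696e-01]
 [-6.890e-02 -9.976e-01  2.000e-04  8.710e-02]
 [ 7.000e-04 -3.000e-04 -1.000e+00  2.714e-01]
 [ 0.000e+00  0.000e+00  0.000e+00  1.000e+00]]
bar_tab [(array([394.8,  85.8]), 0.7)]
bar_tip [(array([273. ,  88.7]), 0.9)]
rack_home []
dock [(array([285.9,  67.5]), 0.77), (array([259. ,  80.3]), 0.42)]
rack [(array([247.9,  47.8]), 0.68)]
```

View pics/w2b.png

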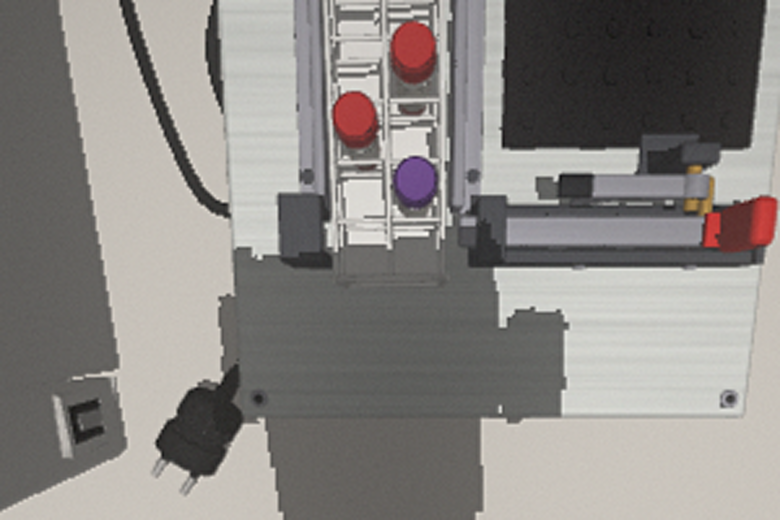

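Run:
```python
from h import *
T=np.load('T2.npy');d=np.load('wd2.npy')
def s(n,uv,z): 
    w=watz(T,uv,z);print(n,np.round(w,4),np.round(todock(w),4))
s('tip',(273,88.7),.094);s('tab',(394.8,85.8),.12)
c=lambda x,y:(x/2.6+100,y/2.6)
s('cornerL',c(239,415),.07);s('cornerR',c(743,415),.07)
s('screwL',c(258,398),.07);s('screwR',c(729,398),.07)
s('keeperL',c(280,228),.109);s('keeper front R',c(328,266),.07);s('guide frontL',c(470,266),.07)
s('railL in',c(325,150),.096);s('railR in',c(455,150),.096)
s('rack near low',c(390,282),.125);s('rack near low',c(390,282),.1);s('rack near L',c(337,282),.125);s('rack nearR',c(440,282),.125)
W=wcloud(T,d);D=todock(W)
m=(abs(D[...,1]-.05)<.027)&(D[...,0]<-.03)&(D[...,0]>-.13)&(D[...,2]>.015)&(d>0)
q=D[m];print(len(q),np.round(q[np.argsort(q[:,0])][:25],3))
```

```text
tip [0.5746 0.0638 0.094 ] [-0.0363  0.0227  0.024 ]
tab [ 0.5662 -0.0606  0.12  ] [-0.0362 -0.1019  0.05  ]
cornerL [0.4986 0.1711 0.07  ] [-0.1196  0.1245  0.    ]
cornerR [ 0.4817 -0.0774  0.07  ] [-0.1193 -0.1245  0.    ]
screwL [0.5062 0.1607 0.07  ] [-0.1112  0.1147  0.    ]
screwR [ 0.4906 -0.0702  0.07  ] [-0.1109 -0.1167  0.    ]
keeperL [0.5788 0.1345 0.109 ] [-0.037   0.0936  0.039 ]
keeper front R [0.5654 0.1204 0.07  ] [-0.0494  0.0786  0.    ]
guide frontL [0.5609 0.0538 0.07  ] [-0.0494  0.0118  0.    ]
railL in [0.6097 0.1143 0.096 ] [-0.0048  0.0756  0.026 ]
railR in [0.606 0.06  0.096] [-0.0048  0.0211  0.026 ]
rack near low [0.5537 0.0904 0.125 ] [-0.059   0.0478  0.055 ]
rack near low [0.5549 0.091  0.1   ] [-0.0579  0.0486  0.03  ]
rack near L [0.5552 0.1115 0.125 ] [-0.059  0.069  0.055]
rack nearR [0.5524 0.0704 0.125 ] [-0.059   0.0278  0.055 ]
30270 [[-0.128  0.04   0.28 ]
 [-0.127  0.04   0.28 ]
 [-0.127  0.04   0.281]
 [-0.127  0.04   0.28 ]
 [-0.127  0.037  0.28 ]
 [-0.127  0.04   0.28 ]
 [-0.126  0.037  0.28 ]
 [-0.126  0.04   0.28 ]
 [-0.126  0.04   0.279]
 [-0.126  0.037  0.279]
 [-0.126  0.04   0.28 ]
 [-0.126  0.037  0.28 ]
 [-0.125  0.037  0.28 ]
 [-0.125  0.04   0.28 ]
 [-0.125  0.037  0.28 ]
 [-0.125  0.037  0.279]
 [-0.125  0.04   0.279]
 [-0.125  0.04   0.28 ]
 [-0.124  0.04   0.279]
 [-0.124  0.037  0.279]
 [-0.124  0.037  0.28 ]
 [-0.124  0.056  0.285]
 [-0.124  0.046  0.285]
 [-0.124  0.04   0.28 ]
 [-0.124  0.059  0.285]]
```

Emit:
send_rows --gripper '[0, 0, 0, 0, 0]' --offset '[[0.23, 0.04, -0.82], [0.23, 0.04, -0.82], [0.23, 0.04, -0.82], [0.23, 0.04, -0.82], [0.23, 0.04, -0.8]]' --rot '[[0, 0, 0], [0, 0, 0], [0, 0, 0], [0, 0, 0], [0, 0, 0]]'

```text
clock: 3.7
tcp_pos: [0.5132, 0.0946, 0.1074]
ee_rot: [[0.998, -0.068, 0.001], [-0.068, -0.998, -0.0], [0.001, 0.0, -1.0]]
wrist_force: [1.3, -0.3, -0.2]
gripper_width: 0.0007
```

```bash
sed -i 's/(.6093,.0386)/(.6118,.038)/g' h.py
python3 - <<'E'
from h import *
T=wpose();print(np.round(T,4),todock(T[:3,3]),status.read_state()['wrist_force'])
a,d=read_camera('wrist');save('w3.png',a)
E
```

```text
[[ 9.977e-01 -6.790e-02  7.000e-04  5.132e-01]
 [-6.790e-02 -9.977e-01 -1.000e-04  9.460e-02]
 [ 7.000e-04  0.000e+00 -1.000e+00  1.074e-01]
 [ 0.000e+00  0.000e+00  0.000e+00  1.000e+00]] [-0.10225346  0.04966175  0.03737442] [ 1.3050702  -0.28542472 -0.18851306]
```

View pics/w3.png

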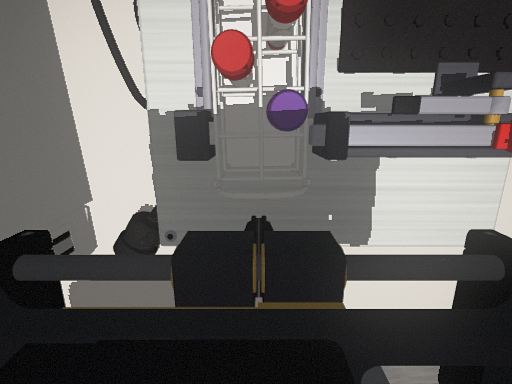

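Emit:
send_rows --gripper '[0, 0, 0, 0, 0]' --offset '[[0.3, -0.02, 0], [0.25, -0.02, 0], [0.15, -0.01, 0], [0.15, -0.01, 0], [0.15, -0.01, 0]]' --rot '[[0, 0, 0], [0, 0, 0], [0, 0, 0], [0, 0, 0], [0, 0, 0]]'

```text
clock: 4.17
tcp_pos: [0.5534, 0.0922, 0.1095]
ee_rot: [[0.998, -0.067, 0.001], [-0.067, -0.998, -0.0], [0.001, -0.0, -1.0]]
wrist_force: [-3.1, 0.6, 1.3]
gripper_width: 0.0005
```

Emit:
send_rows --gripper '[0, 0, 0, 0, 0]' --offset '[[0.15, -0.01, 0], [0.15, -0.01, 0], [0.1, -0.01, 0], [0.1, -0.01, 0], [0, 0, 0]]' --rot '[[0, 0, 0], [0, 0, 0], [0, 0, 0], [0, 0, 0], [0, 0, 0]]'

```text
clock: 4.58
tcp_pos: [0.574, 0.0907, 0.1085]
ee_rot: [[0.998, -0.067, 0.001], [-0.067, -0.998, -0.0], [0.001, 0.0, -1.0]]
wrist_force: [0.1, -0.6, -0.0]
gripper_width: 0.0004
```

Run:
```python
from h import *
T=wpose();print(todock(T[:3,3]),status.read_state()['wrist_force'])
a,d=read_camera('wrist');save('w4.png',a)
```

```text
[-0.04135476  0.04992762  0.03848171] [ 1.17610614e-01 -5.99346962e-01 -1.97293068e-04]
```

View pics/w4.png

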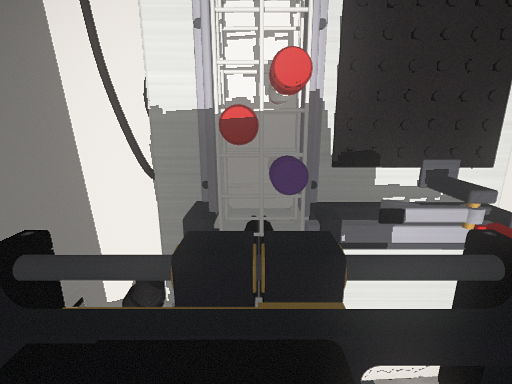

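Emit:
send_rows --gripper '[0, 0, 0, 0, 0]' --offset '[[0.05, 0, 0], [0.04, 0, 0], [0.03, 0, 0], [0.03, 0, 0], [0, 0, 0]]' --rot '[[0, 0, 0], [0, 0, 0], [0, 0, 0], [0, 0, 0], [0, 0, 0]]'

```text
clock: 5.05
tcp_pos: [0.5777, 0.0908, 0.1082]
ee_rot: [[0.998, -0.067, -0.004], [-0.067, -0.998, -0.0], [-0.004, 0.0, -1.0]]
wrist_force: [-9.5, 0.4, 3.5]
gripper_width: 0.0004
```

Emit:
send_rows --gripper '[0, 0, 0, 0, 0]' --offset '[[0.03, 0, 0], [0.02, 0, 0], [0, 0, 0], [0, 0, 0], [0, 0, 0]]' --rot '[[0, 0, 0], [0, 0, 0], [0, 0, 0], [0, 0, 0], [0, 0, 0]]'

```text
clock: 5.47
tcp_pos: [0.578, 0.0908, 0.108]
ee_rot: [[0.998, -0.067, -0.007], [-0.067, -0.998, -0.0], [-0.007, 0.001, -1.0]]
wrist_force: [-16.2, -0.7, 7.3]
gripper_width: 0.0004
```

Emit:
send_rows --gripper '[0, 0, 0, 0, 0]' --offset '[[-0.15, 0.01, 0], [-0.4, 0.03, 0], [-0.5, 0.03, 0], [-0.3, 0, 0.8], [-0.3, 0, 1]]' --rot '[[0, 0, 0], [0, 0, 0], [0, 0, 0], [0, 0, 0], [0, 0, 0]]'

```text
clock: 5.88
tcp_pos: [0.5134, 0.0935, 0.179]
ee_rot: [[0.998, -0.067, -0.005], [-0.067, -0.998, -0.0], [-0.005, 0.001, -1.0]]
wrist_force: [0.8, -0.2, 1.4]
gripper_width: 0.0005
```

Emit:
send_rows --gripper '[0, 0, 0, 0, 0]' --offset '[[-0.2, 0, 1], [-0.2, -0.5, 0.8], [0, -0.9, 0], [0, -0.9, 0], [0, 0, 0]]' --rot '[[0, 0, 0], [0, 0, 0], [0, 0, 0], [0, 0, 0], [0, 0, 0]]'

```text
clock: 6.3
tcp_pos: [0.4995, -0.0025, 0.2533]
ee_rot: [[0.998, -0.07, 0.003], [-0.07, -0.998, -0.001], [0.003, 0.001, -1.0]]
wrist_force: [0.6, 0.8, 0.3]
gripper_width: 0.0003
```

Run:
```python
from h import *
T=wpose();np.save('T5.npy',T);print(np.round(T,4),todock(T[:3,3]))
a,d=read_camera('wrist');save('w5.png',a)
cv2.imwrite('pics/w5b.png',cv2.resize(a[:200,100:400,::-1],None,fx=2.6,fy=2.6,interpolation=2))
for n in('bar_tab','bar_tip','rack'):
    l=landmark_of('wrist',n); print(n,[(np.round(q['uv'],1),round(q['conf'],2)) for q in l[:2]])
```

```text
[[ 0.9976 -0.0698  0.0027  0.4995]
 [-0.0698 -0.9976 -0.0015 -0.0025]
 [ 0.0028  0.0013 -1.      0.2533]
 [ 0.      0.      0.      1.    ]] [-0.10925494 -0.04819639  0.18328042]
bar_tab [(array([312.1, 121.8]), 0.65), (array([193.4, 123.4]), 0.58)]
bar_tip [(array([190.8, 121.3]), 0.72), (array([223.7,  90. ]), 0.65)]
rack [(array([170.5,  48.7]), 0.88)]
```

View pics/w5b.png

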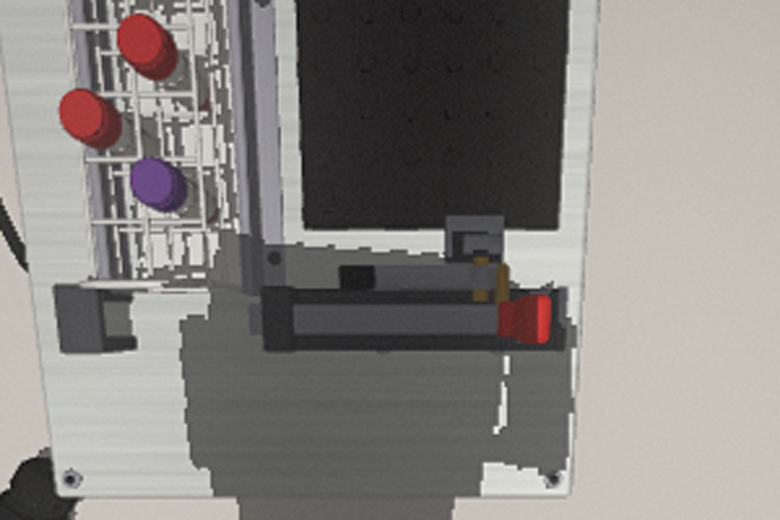

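Run:
```python
from h import *
T=np.load('T5.npy')
def s(n,uv,z): 
    w=watz(T,uv,z);print(n,np.round(w,4),np.round(todock(w),4))
c=lambda x,y:(x/2.6+100,y/2.6)
s('tab',(312.1,121.8),.12)
s('top back R',c(549,294),.134);s('top frontR',c(549,342),.134);s('topfrontR?',c(527,342),.134);s('bot',c(549,342),.10)
s('cornL',c(58,497),.07);s('cornR',c(569,494),.07)
s('guide F',c(270,350),.098);s('rack near',c(120,285),.125);s('rack near',c(120,285),.152);s('keeperF',c(60,352),.07)
print(toworld((-.043,-.135)))
```

```text
tab [ 0.5662 -0.0613  0.12  ] [-0.0386 -0.1022  0.05  ]
top back R [ 0.5745 -0.0579  0.134 ] [-0.0306 -0.0982  0.064 ]
top frontR [ 0.5574 -0.0575  0.134 ] [-0.0477 -0.0991  0.064 ]
topfrontR? [ 0.5579 -0.0494  0.134 ] [-0.0477 -0.0909  0.064 ]
bot [ 0.5558 -0.0638  0.1   ] [-0.0488 -0.1054  0.03  ]
cornL [0.4976 0.1688 0.07  ] [-0.1229  0.1226  0.    ]
cornR [ 0.4821 -0.0774  0.07  ] [-0.1214 -0.1241  0.    ]
guide F [0.5605 0.053  0.098 ] [-0.0522  0.0114  0.028 ]
rack near [0.5889 0.1011 0.125 ] [-0.0272  0.0614  0.055 ]
rack near [0.5871 0.0907 0.152 ] [-0.0283  0.0509  0.082 ]
keeperF [0.5654 0.1548 0.07  ] [-0.0543  0.1133  0.    ]
[ 0.55959471 -0.09371411]
```

Emit:
send_rows --gripper '[0, 0, 0, 0, 0]' --offset '[[0.38, -0.57, 0], [0.38, -0.57, 0], [0.38, -0.57, 0], [0.38, -0.57, 0], [0, 0, -0.5]]' --rot '[[0, 0, 0], [0, 0, 0], [0, 0, 0], [0, 0, 0], [0, 0, 0]]'

```text
clock: 6.92
tcp_pos: [0.5637, -0.0918, 0.2344]
ee_rot: [[0.998, -0.067, 0.006], [-0.067, -0.998, -0.002], [0.006, 0.002, -1.0]]
wrist_force: [-0.1, -0.8, 0.3]
gripper_width: 0.0003
```

Emit:
send_rows --gripper '[0, 0, 0, 0, 0]' --offset '[[0, 0, -0.8], [0, 0, -0.8], [0, 0, -0.6], [0, 0, -0.25], [0, 0, 0]]' --rot '[[0, 0, 0], [0, 0, 0], [0, 0, 0], [0, 0, 0], [0, 0, 0]]'

```text
clock: 7.33
tcp_pos: [0.5594, -0.0884, 0.1323]
ee_rot: [[0.998, -0.066, -0.004], [-0.066, -0.998, 0.001], [-0.004, -0.001, -1.0]]
wrist_force: [-0.1, 0.2, -0.5]
gripper_width: 0.0007
```

Run:
```python
from h import *
T=wpose();print(np.round(T,4),todock(T[:3,3]))
a,d=read_camera('wrist');save('w6.png',a)
```

```text
[[ 9.978e-01 -6.570e-02 -3.900e-03  5.594e-01]
 [-6.570e-02 -9.978e-01  1.000e-03 -8.840e-02]
 [-4.000e-03 -8.000e-04 -1.000e+00  1.323e-01]
 [ 0.000e+00  0.000e+00  0.000e+00  1.000e+00]] [-0.04355497 -0.12971513  0.06225775]
```

View pics/w6.png

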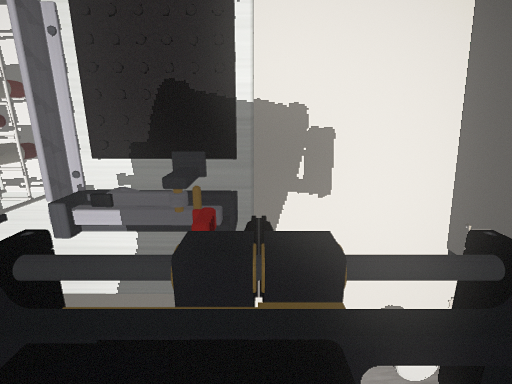

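Emit:
send_rows --gripper '[0, 0, 0, 0, 0]' --offset '[[0.02, 0.3, 0], [0.02, 0.25, 0], [0.02, 0.25, 0], [0.02, 0.25, 0], [0.02, 0.25, 0]]' --rot '[[0, 0, 0], [0, 0, 0], [0, 0, 0], [0, 0, 0], [0, 0, 0]]'

```text
clock: 7.8
tcp_pos: [0.5645, -0.0367, 0.1355]
ee_rot: [[0.998, -0.067, 0.002], [-0.067, -0.998, -0.001], [0.002, 0.001, -1.0]]
wrist_force: [-0.4, -4.9, 5.5]
gripper_width: 0.0004
```

Emit:
send_rows --gripper '[0, 0, 0, 0, 0]' --offset '[[0.02, 0.25, 0], [0.02, 0.25, 0], [0.01, 0.15, 0], [0, 0, 0], [0, 0, 0]]' --rot '[[0, 0, 0], [0, 0, 0], [0, 0, 0], [0, 0, 0], [0, 0, 0]]'

```text
clock: 8.22
tcp_pos: [0.5663, -0.0109, 0.1349]
ee_rot: [[0.998, -0.066, 0.001], [-0.066, -0.998, -0.0], [0.001, 0.0, -1.0]]
wrist_force: [-0.1, -4.7, 3.4]
gripper_width: 0.0005
```

Run:
```python
from h import *
T=wpose();print(np.round(T[:3,3],4),todock(T[:3,3]),status.read_state()['wrist_force'])
a,d=read_camera('wrist');save('w7.png',a)
```

```text
[ 0.5663 -0.0109  0.1349] [-0.04205421 -0.05193611  0.06486301] [-0.05697941 -4.68527833  3.42415529]
```

View pics/w7.png

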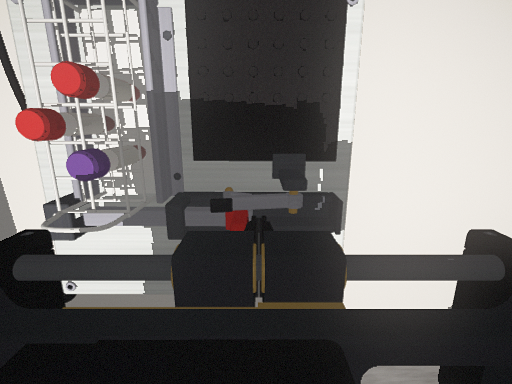

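Emit:
send_rows --gripper '[0, 0, 0, 0, 0]' --offset '[[0.01, 0.12, 0], [0.01, 0.12, 0], [0.01, 0.1, 0], [0, 0, 0], [0, 0, 0]]' --rot '[[0, 0, 0], [0, 0, 0], [0, 0, 0], [0, 0, 0], [0, 0, 0]]'

```text
clock: 8.68
tcp_pos: [0.5672, 0.0019, 0.1346]
ee_rot: [[0.998, -0.067, 0.0], [-0.067, -0.998, -0.0], [0.0, 0.0, -1.0]]
wrist_force: [-1.2, -5.3, 4.9]
gripper_width: 0.0005
```

Run:
```python
from h import *
T=wpose();print(np.round(T[:3,3],4),todock(T[:3,3]),status.read_state()['wrist_force'])
a,d=read_camera('wrist');save('w8.png',a)
```

```text
[0.5672 0.0019 0.1346] [-0.04199472 -0.03913227  0.06459916] [-1.23400293 -5.32745646  4.90693913]
```

View pics/w8.png

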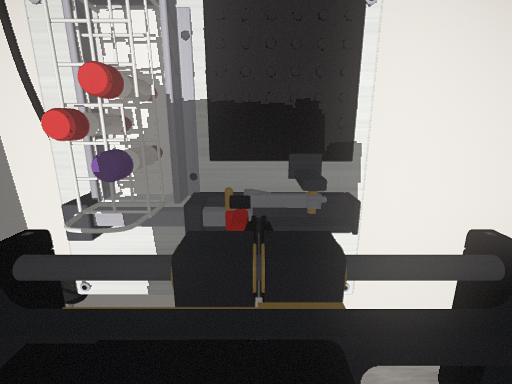

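Emit:
send_rows --gripper '[0, 0, 0, 0, 0]' --offset '[[0, -0.1, 0], [-0.01, -0.15, 0], [-0.02, -0.25, 0], [-0.02, -0.3, 0], [0, 0, 0]]' --rot '[[0, 0, 0], [0, 0, 0], [0, 0, 0], [0, 0, 0], [0, 0, 0]]'

```text
clock: 9.15
tcp_pos: [0.565, -0.032, 0.1341]
ee_rot: [[0.998, -0.069, -0.0], [-0.069, -0.998, 0.0], [-0.0, -0.0, -1.0]]
wrist_force: [0.8, -0.9, 0.3]
gripper_width: 0.0004
```

Emit:
send_rows --gripper '[0, 0, 0, 0, 0]' --offset '[[0, 0, 0.8], [0, 0, 0.9], [-0.5, 0.3, 0.7], [-0.7, 0.5, 0.3], [-0.5, 0, 0]]' --rot '[[0, 0, 0], [0, 0, 0], [0, 0, 0], [0, 0, 0], [0, 0, 0]]'

```text
clock: 9.57
tcp_pos: [0.4963, 0.0035, 0.2448]
ee_rot: [[0.998, -0.067, 0.004], [-0.067, -0.998, 0.0], [0.004, -0.0, -1.0]]
wrist_force: [0.1, -0.4, -0.2]
gripper_width: 0.0002
```

Run:
```python
from h import *
T=wpose();np.save('T9.npy',T);print(np.round(T[:3,3],4),todock(T[:3,3]),status.read_state()['wrist_force'])
a,d=read_camera('wrist');save('w9.png',a)
cv2.imwrite('pics/w9b.png',cv2.resize(a[:200,100:400,::-1],None,fx=2.6,fy=2.6,interpolation=2))
for n in('bar_tab','bar_tip','rack'):
    l=landmark_of('wrist',n)
    for q in l[:2]: print(n,np.round(q['uv'],1),round(q['conf'],2),todock(watz(T,q['uv'],{'bar_tab':.12,'bar_tip':.094,'rack':.07}[n])))
```

```text
[0.4963 0.0035 0.2448] [-0.11285769 -0.04238484  0.1748207 ] [ 0.12555934 -0.41532894 -0.197224  ]
bar_tab [257.  118.3] 0.95 [-0.03886083 -0.04060594  0.05      ]
bar_tip [140.4 121. ] 0.92 [-0.04167509  0.0838593   0.024     ]
rack [173.3  44.2] 0.85 [0.03861885 0.05007053 0.        ]
```

View pics/w9b.png

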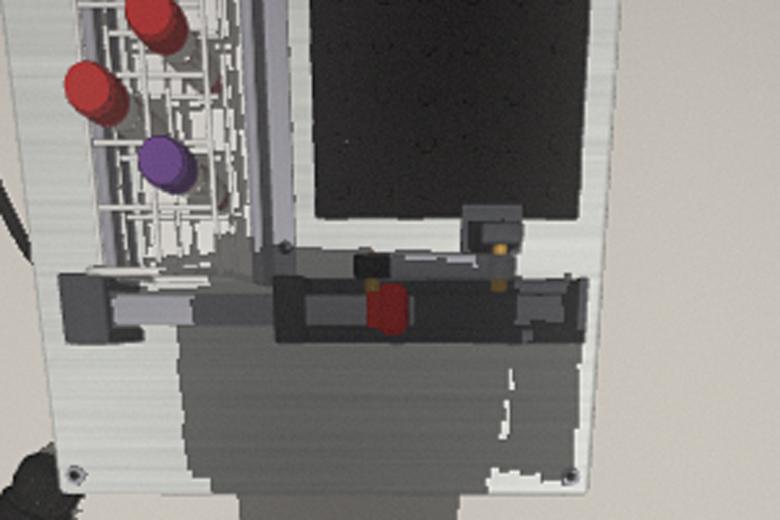

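```bash
python3 -c "
from h import *
print(ticket.sign_off())"
```

```text
the job is handed in; nothing more can be done
None
```

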